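# Turn a small satellite's solar panel over into the inspection cradle

## Task

The solar panel lies in its grey delivery tray with its dark cells facing down. Turn it over and lay it in the inspection cradle with the cells facing up, flat on the two bars and squarely between the side posts and end stops, then let go; the white four-post stand can hold it upright while you change your grip. Do not let the panel topple or tumble freely at any time, and leave the other things on the table where they are.

Things in the scene. Friction and masses are not known exactly. Their poses are not given: they have to be found in the camera images.
- panel: Solar panel: flat rigid aluminium-framed plate, 150 mm long (y), 56 mm wide (x), 10 mm thick (z), 0.12 to 0.22 kg. It can be gripped across its 56 mm width by the long edges. Origin in its middle. Its z axis points out of the bare ribbed back; the dark cells are on its -z face. At the start it lies level on the tray's bars, cells down.
- tray: Grey delivery tray (fixed): base 90 mm (x) by 180 mm (y), 8 mm high, with two black cross bars at y = +40 and -40 mm, 38 mm wide (x), 14 mm thick (y), tops at 36 mm. No posts. The panel lies on the bars along the tray's y, within 6 mm and 0.08 rad; its long edges overhang the bars by about 9 mm. Origin: centre of the underside, on the table, z up.
- stand: White holding stand (fixed): base 90 mm (x) by 100 mm (y), 12 mm high, four round posts of 16 mm diameter at x = +-20, y = +-14.5 mm, straight up to 57 mm, then tapering to 6 mm diameter at the top, 70 mm. They leave a slot 13 mm wide along the stand's x. Origin: centre of the underside, on the table, z up.
- cradle: Inspection cradle (fixed): aluminium base 90 mm (x) by 180 mm (y), 8 mm high; two white bars as on the tray, tops at 36 mm; two white end stops, inner faces 160 mm apart along y, 30 mm wide, tops at 46 mm; two white side posts at mid-length, inner faces 64 mm apart along x, 20 mm long, tops at 50 mm. Origin: centre of the underside, on the table, z up.
- stand_slot (a point): Middle of the slot's floor, 12 mm above the table, axes as the stand's. The panel can stand here upright on either short end, its width along the stand's x, held by the posts; it may then lean by up to about 4 degrees.
- cradle_seat (a point): Where the panel's middle belongs in the cradle, 41 mm above the table, axes as the cradle's. The panel lies along y, either end first.
- jar: Bystander: amber glass jar, 52 mm diameter, 95 mm high, standing beside one end of the tray, about 20 mm from the panel's end: it blocks a leaning gripper there. Origin at the centre of its underside.
- reel: Bystander: tape core, ring 56 mm diameter, 20 mm high, lying beside the other end of the tray. Origin at the centre of its underside.
- dish: Bystander: small steel dish, 54 mm diameter, 16 mm high, beside one end of the cradle. Origin at the centre of its underside.
- weight: Bystander: brass disc weight, 44 mm diameter, 24 mm high, beside the other end of the cradle. Origin at the centre of its underside.
- bottle: Bystander: white bottle with blue cap, 64 mm diameter, 170 mm high, standing behind the work places. Origin at the centre of its underside.
- frame: Bystander: open aluminium satellite frame, 100 by 100 mm, 113 mm high, standing behind the work places. Origin at the centre of its underside.
- driver: Bystander: screwdriver 170 mm long lying behind the work places. Origin below its middle, on the table.
- tub: Bystander: clear open box 60 by 100 mm, 35 mm high, behind the work places. Origin at the centre of its underside.
Things that resemble listed ones, but are neither listed nor needed, are in the scene too. Leave any orange or pink look-alike of the panel alone.

How it is judged (in metres and radians):
At the end, for the whole second after the job is handed in: The panel lies cells up in the cradle, level within 0.1 rad, resting on the bars (its middle 37 to 45 mm above the cradle's underside), centred within 9 mm each way and aligned within 0.12 rad with the cradle (either end first), at rest and released (angle between panel's own z axis and vertical above 3.04 rad and angle between the y axis of panel and the y axis of cradle, either way round below 0.12 rad and x of panel in the frame of cradle between -0.009 and 0.009 m and y of panel in the frame of cradle between -0.009 and 0.009 m and z of panel in the frame of cradle between 0.037 and 0.045 m and contact force between panel and cradle above 0.3 N and contact force between panel and the fingers below 0.1 N and linear speed of panel below 0.02 m/s and angular speed of panel below 0.2 rad/s); the robot touches nothing.
It fails at once if the panel topples or tumbles freely (it turns faster than 8.5 rad/s) (angular speed of panel above 8.5 rad/s).
It fails at once if another thing on the table is moved by more than 20 mm (distance of any of jar, reel, dish, weight, bottle, frame, driver, tub from where it was at the start of the episode above 0.02 m).
It fails at once if another thing on the table is tipped over (angle between any of jar, reel, dish, weight, bottle, frame, tub's own z axis and vertical above 0.4 rad).
It also fails if it takes over 66 s, if anything falls off the work surface, if the arm or the gripper's body presses on something with over 40 N, if the wrist force passes 120 N, or if a joint passes its speed limit or range.

## Robot

A 7-joint arm with a two-finger parallel gripper is mounted at the origin on the work surface. World frame = base frame: x ahead of the robot, y to its left, z up, the work surface at z = 0. Lengths are in mm, angles in rad, forces in N, time in s.
With the tool pointing down it reaches from about 425 to 875 mm from the base axis. Payload 8.4 kg.
Tool frame: the origin (TCP) lies at the very end of the fingers, on their centre line; the grasp point (between the pads) lies 19 mm behind it; z points along the fingers, y is the line along which they close (so a half turn about z gives the same grasp; the last joint's range is limited). The gripper opens to 85 mm and grips with 20 to 120 N. Pads are 22 mm wide; open, the fingers measure 114 mm over their backs; the gripper's body (76 mm by 85 mm) begins 54 mm behind the grasp point. The pads swing forward as they close: fully open they stand 13 mm farther back than shut.
Start: joints at [-1.246, 0.333, 0.04, 1.465, -0.013, 1.343, -0.059], TCP at [267.295, 592.467, 231.308] pointing down, gripper open.
Joint ranges: [-2.58, 2.58], [-0.38, 2.09], [-1.3, 1.39], [0.25, 2.4], [-1.5, 4.64], [0.08, 2.09], [-2.65, 2.65]. Speed limits (rad/s): [2.22, 2.22, 2.79, 2.79, 3.14, 3.14, 3.14].

## Interface

Orientations are given as a unit quaternion [x, y, z, w].
In Python, from station import env, eyes, workorder, nets gives the robot as it stands.
- The arm moves only by the tool carry_out, never from a script. Its argument "motion" is a list of rows, each an object with "turn": the turn, a rotation vector about the tool's x, y, z in rad, a list of three; "travel": the shift along the tool's x, y, z in m, a list of three; "grip": the closure, from -1 (fully open) to 1 (shut), so that 0 is half open. A call has 1 to 12 rows; each row shifts and turns the commanded pose from where the row before left it, along the tool's axes as they then stand; what a row does not reach is not made up. A row lasts 1/12 s, in which the tool goes at most 41.7 mm and 7.16 degrees, less where a joint would pass 70% of its speed; a pose out of reach is approached as far as the arm can. A call with a gripper value outside its range is refused whole. The fingers move at their own pace and stop on an object; the grip force is fixed at half the most. Time passes only in rows, so rows that do not move let the fingers close. It gives the time, the measured TCP pose, the force, the opening and the grip force at its end, in the units of the state.
- env.get_state(): the state, without advancing time (a new reading comes with each control period).
- eyes.capture(name): name is "scene" or "top" or "wrist"; returns a dict with "color" (480x640x3 uint8, red, green, blue), "mtx" (3x3 intrinsics, pixels), "dist_coeffs" ([k1, k2, p1, p2, k3] as OpenCV has them; the pictures are not rectified), "xyz" and "rotation" of the camera in the world. Camera axes: x right, y down, z forward; pixel columns grow to the right and rows downward; lengths in mm; the calibration is good to about 2 mm. A picture is of the moment at which its call begins. There is no depth.
- workorder.job_done(): hands the job in; it is judged then, once.
Trained networks look in a picture, given as the dict that the camera call returned (one of the last four; its "shot" number tells which), for a name from the list of things; names that differ only in an ending like _2 or _b are one class to them, and where a whole thing is asked for, a point or a joint stands for the part that bears it (a point fixed in the world has none). Each returns a list of dicts, best first, with "score" (0 to 1); they miss things now and then, are a little off and sometimes report something else, mostly with a low value. They report only what shows in the picture. A call takes as long as a camera call. They do not tell look-alikes from the thing itself.
- nets.boxes_of(picture, name): "position" ([column, row] as shares, 0 to 1, of the picture: columns of its width, rows of its height, amid what is visible of it).
The state is a dict: "t": time; "joints": joint angles; "joint_vel": joint speeds; "effort": joint torques, N m; "tool_pos": TCP position; "tool_rot": TCP orientation; "wrist_force": force on the tool from outside, world axes, zero at the start; "ft_torque": the same for the moment, N m; "width": finger opening in mm; "gripper_force": force on a finger pad.
Only numpy, scipy, OpenCV 4.12 (cv2) and the standard library are available. Lean on these libraries where they do the work, as an engineer would, in place of code of your own. Each camera call takes 0.05 s, during which the arm holds its last target. There are 200 camera calls.

## Working session

There is one attempt and no reset: what is moved stays moved. The work goes in short steps, Python scripts to look and compute and a tool call to move; the robot and the scene stay as the last step left them, time stands still between calls to the robot, and variables do not carry over. Pictures are saved under pics/ and viewed, at most 10 in all, crops included, and the job is handed in when it is done.

Besides the shell and the picture viewer there is one more tool, called after ">>>" by a JSON object that holds its "name" and its "arguments". carry_out: Moves the arm, as the interface text tells. Its arguments: {"type":"object","properties":{"motion":{"type":"array"}},"required":["motion"]}

```bash
ls; mkdir -p pics; cat > h.py <<'E'
import numpy as np, cv2
from scipy.spatial.transform import Rotation as R
from station import env, eyes, workorder, nets
def ray(p,uv):
    q=cv2.undistortPoints(np.array([[uv]],float),np.array(p['mtx'],float),np.array(p['dist_coeffs'],float))[0,0]
    return np.array(p['xyz'],float), rot(p)@np.array([q[0],q[1],1.])
def rot(p):
    r=np.array(p['rotation'],float)
    return r if r.shape==(3,3) else R.from_quat(r).as_matrix()
def at(p,uv,z):
    c,d=ray(p,uv); return c+d*(z-c[2])/d[2]
def proj(p,X):
    M=rot(p).T; t=-M@np.array(p['xyz'],float)
    return cv2.projectPoints(np.array(X,float).reshape(-1,1,3),cv2.Rodrigues(M)[0],t,np.array(p['mtx'],float),np.array(p['dist_coeffs'],float))[0][:,0]
def save(p,n,crop=None,s=1):
    im=p['color'][:,:,::-1]
    if crop: im=im[crop[1]:crop[3],crop[0]:crop[2]]
    cv2.imwrite('pics/'+n,cv2.resize(im,None,fx=s,fy=s,interpolation=cv2.INTER_CUBIC))
E
python3 - <<'E'
from h import *
for n in ['scene','top']:
    p=eyes.capture(n); save(p,n+'0.png'); print(n,p['xyz'],p['rotation'],p['mtx'])
    for k in ['panel','tray','stand','cradle','jar','reel','dish','weight','bottle','frame','driver','tub']:
        print(k,[(round(b['position'][0]*640),round(b['position'][1]*480),round(b['score'],2),at(p,(b['position'][0]*640,b['position'][1]*480),20)[:2].round()) for b in nets.boxes_of(p,k)])
s=env.get_state(); print(s)
E
```

```text
pics
scene [1021.28757301 -754.47776223  844.69417947] [ 0.87923864  0.23179115 -0.10946327 -0.40153465] [[462.84064482   0.         315.20616652]
 [  0.         462.84064482 244.36678154]
 [  0.           0.           1.        ]]
panel [(330, 196, 0.98, array([469., 295.])), (410, 192, 0.97, array([679., 438.])), (313, 164, 0.72, array([330., 431.]))]
tray [(315, 273, 0.64, array([598., -26.]))]
stand [(349, 327, 0.44, array([ 751., -138.]))]
cradle [(238, 337, 0.63, array([ 550., -286.]))]
jar [(299, 206, 0.85, array([414., 201.])), (286, 386, 0.19, array([ 709., -338.]))]
reel []
dish [(266, 297, 0.62, array([ 536., -155.]))]
weight [(205, 380, 0.86, array([ 558., -409.])), (406, 238, 0.41, array([750., 221.]))]
bottle [(349, 331, 0.67, array([ 758., -150.])), (240, 341, 0.23, array([ 559., -292.]))]
frame []
driver [(406, 241, 0.71, array([754., 206.])), (399, 272, 0.17, array([784.,  85.]))]
tub [(285, 387, 0.71, array([ 708., -340.]))]
top [ 4.55930099e+02 -1.90571163e-01  1.20083971e+03] [-0.7052093   0.70774418 -0.0197737   0.03724266] [[496.26667679   0.         317.2183096
[... 1065 characters left out ...]
': array([-1.24619203,  0.3332273 ,  0.03987849,  1.46537658, -0.01337166,
        1.34328324, -0.05849469]), 'joint_vel': array([-0.00013314,  0.00015198, -0.00144653,  0.00014425, -0.00158367,
        0.00032722,  0.00075905]), 'effort': array([ 3.55481943e-04, -6.58288050e+01,  1.36337567e+00, -4.05834281e+01,
        1.67620112e-02,  2.60558510e-03,  1.23668175e-05]), 'tool_pos': array([267.30306654, 592.48193655, 231.30142017]), 'tool_rot': array([ 2.10319036e-01,  9.77632806e-01, -1.54003633e-05,  4.68903525e-06]), 'wrist_force': array([ 0.25533827, -0.19857351,  0.1145847 ]), 'ft_torque': array([-0.07609097,  0.02116784,  0.00097877]), 'gripper_force': 0.0, 'width': 85.68022767623653}
```

View pics/top0.png

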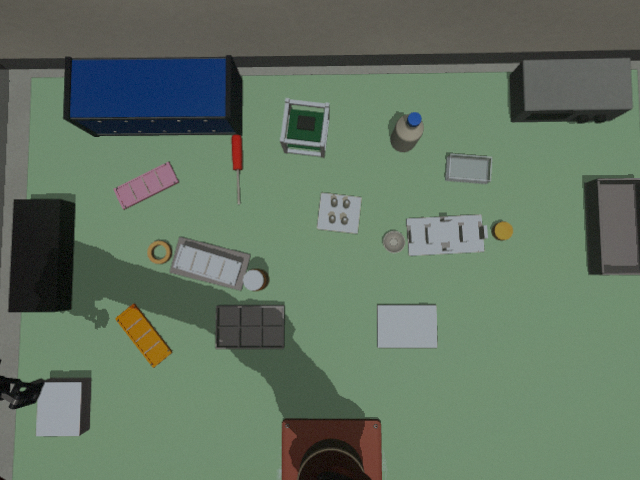

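View pics/scene0.png

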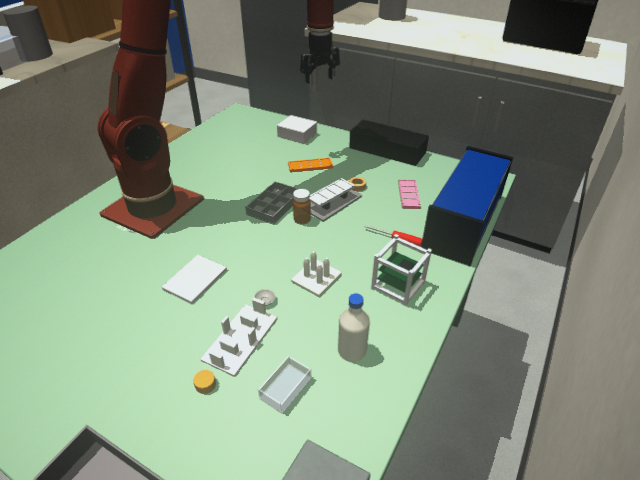

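Candidates for the panel in top0: white-ribbed plate in the grey tray (210,263); orange look-alike (144,336); pink look-alike (147,185); the dark 6-cell box (250,327), white sheet (407,326), which are other things. I choose (210,263), between the reel (160,252) and the jar (255,281). The stand is at (340,213) and the cradle at (445,235). I'll check the choice from the wrist camera.

>>> {"name": "carry_out", "arguments": {"motion": [{"turn": [0,0,0],"travel": [-0.031,-0.0186,-0.007],"grip": -1},{"turn": [0,0,0],"travel": [-0.031,-0.0186,-0.007],"grip": -1},{"turn": [0,0,0],"travel": [-0.031,-0.0186,-0.007],"grip": -1},{"turn": [0,0,0],"travel": [-0.031,-0.0186,-0.007],"grip": -1},{"turn": [0,0,0],"travel": [-0.031,-0.0186,-0.007],"grip": -1},{"turn": [0,0,0],"travel": [-0.031,-0.0186,-0.007],"grip": -1},{"turn": [0,0,0],"travel": [-0.031,-0.0186,-0.007],"grip": -1},{"turn": [0,0,0],"travel": [-0.031,-0.0186,-0.007],"grip": -1},{"turn": [0,0,0],"travel": [-0.031,-0.0186,-0.007],"grip": -1},{"turn": [0,0,0],"travel": [-0.031,-0.0186,-0.007],"grip": -1},{"turn": [0,0,0.12],"travel": [0,0,0],"grip": -1},{"turn": [0,0,0.12],"travel": [0,0,0],"grip": -1}]}}

```text
t: 2.3
tool_pos: [475.3, 292.8, 302.2]
tool_rot: [0.331, 0.944, 0.001, 0.001]
wrist_force: [-1.2, 0.0, 0.2]
width: 85.7
gripper_force: 0.0
```

>>> {"name": "carry_out", "arguments": {"motion": [{"turn": [0,0,0.12],"travel": [0,0,0],"grip": -1},{"turn": [0,0,0.12],"travel": [0,0,0],"grip": -1},{"turn": [0,0,0.12],"travel": [0,0,0],"grip": -1},{"turn": [0,0,0.12],"travel": [0,0,0],"grip": -1},{"turn": [0,0,0.12],"travel": [0,0,0],"grip": -1},{"turn": [0,0,0.12],"travel": [0,0,0],"grip": -1},{"turn": [0,0,0.12],"travel": [0,0,0],"grip": -1},{"turn": [0,0,0.12],"travel": [0,0,0],"grip": -1},{"turn": [0,0,0.12],"travel": [0,0,0],"grip": -1},{"turn": [0,0,0.12],"travel": [0,0,0],"grip": -1},{"turn": [0,0,0],"travel": [0,0,0],"grip": -1}]}}

```text
t: 3.22
tool_pos: [473.4, 295.4, 301.4]
tool_rot: [0.805, 0.594, 0.0, -0.0]
wrist_force: [0.1, -0.4, 0.3]
width: 85.1
gripper_force: 0.0
```

```bash
python3 - <<'E'
from h import *
s=env.get_state(); print(s['t'],s['joints'].round(2),s['tool_pos'].round(1),R.from_quat(s['tool_rot']).as_matrix().round(3))
p=eyes.capture('wrist'); save(p,'w1.png'); np.save('w1.npy',p,allow_pickle=True)
print(p['xyz'],rot(p).round(3),p['mtx'])
np.save('top.npy',eyes.capture('top'),allow_pickle=True)
E
```

```text
3.2167 [-0.94  0.11  0.34  1.6  -0.04  1.44 -0.9 ] [473.4 295.4 301.4] [[ 0.294  0.956  0.   ]
 [ 0.956 -0.294  0.   ]
 [ 0.     0.    -1.   ]]
[494.36177664 367.34270255 443.11179666] [[ 0.956 -0.282 -0.086]
 [-0.295 -0.915 -0.277]
 [-0.001  0.29  -0.957]] [[420.43267371   0.         313.31075786]
 [  0.         420.43267371 233.74659676]
 [  0.           0.           1.        ]]
```

View pics/w1.png

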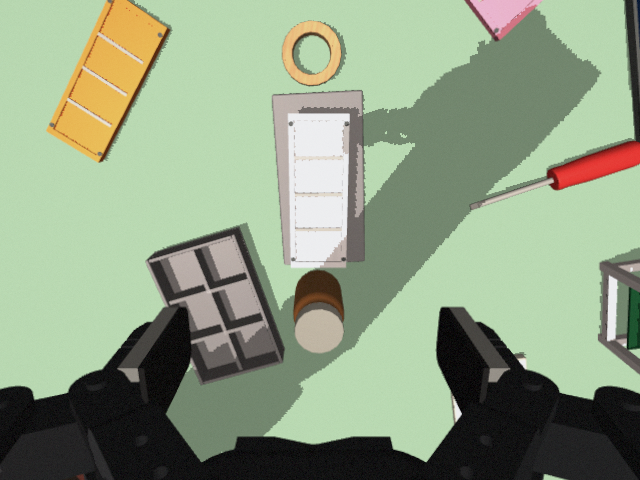

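The wrist view shows the white ribbed back in the grey tray, with corners near (289,114), (350,113), (346,266) and (292,267). The reel is beyond it at (312,52) and the jar is nearer at (318,310). The orange and pink look-alikes lie well apart, so the choice holds. Next I'll measure the panel, then the stand and cradle from the top image.

```bash
python3 - <<'E'
from h import *
p=np.load('w1.npy',allow_pickle=True).item()
C=np.array([at(p,c,46)[:2] for c in [(289,114),(350,113),(346.5,266),(291.5,267)]])
print(C.round(1)); m=C.mean(0)
ax=(C[0]+C[1]-C[2]-C[3])/2; print('panel',m.round(1),np.linalg.norm(ax),np.degrees(np.arctan2(ax[1],ax[0])), np.linalg.norm(C[1]-C[0]),np.linalg.norm(C[2]-C[3]))
t=np.load('top.npy',allow_pickle=True).item()
save(t,'top_crop.png',(310,180,510,280),4)
E
```

```text
[[470.9 367.4]
 [524.  351.9]
 [480.5 210. ]
 [427.1 225.3]]
panel [475.6 288.6] 148.51571839468457 72.92219908341602 55.308619925693286 55.59011013258058
```

View pics/top_crop.png

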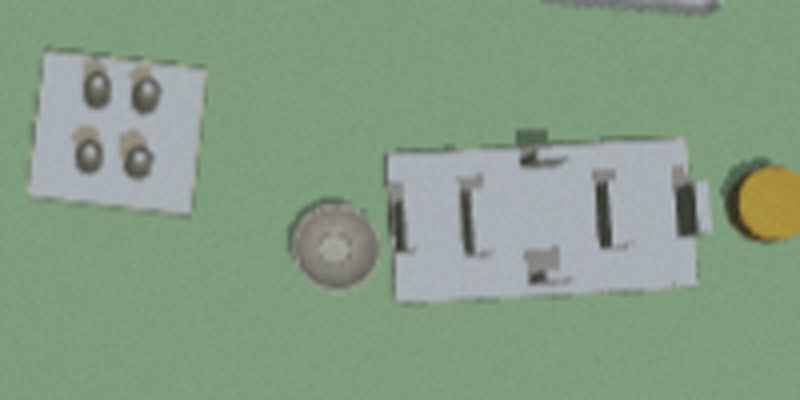

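The crop shows the stand base corners at (46,50), (207,68), (190,213), (29,195). The cradle base corners are (387,154), (686,138), (696,287), (397,302), with the dish at its left end and the weight at its right.

```bash
cat >> h.py <<'E'
def quad(p,P,z):  # corners: two on the +y end first(left), order TL,TR,BR,BL ; long axis TL->TR
    C=np.array([at(p,c,z)[:2] for c in P]); a=(C[0]+C[3]-C[1]-C[2])/2; b=(C[0]+C[1]-C[2]-C[3])/2
    return C.mean(0).round(1),np.linalg.norm(a).round(1),np.linalg.norm(b).round(1),np.degrees(np.arctan2(a[1],a[0])).round(2),np.degrees(np.arctan2(b[1],b[0])).round(2)
E
python3 - <<'E'
from h import *
t=np.load('top.npy',allow_pickle=True).item()
f=lambda L:[((x+.5)/4-.5+310,(y+.5)/4-.5+180) for x,y in L]
print('stand',quad(t,f([(46,50),(207,68),(190,213),(29,195)]),12))
print('cradle',quad(t,f([(387,154),(686,138),(696,287),(397,302)]),8))
E
```

```text
stand (array([598.9, -23.8]), np.float64(97.5), np.float64(88.5), np.float64(83.25), np.float64(-6.99))
cradle (array([ 544.5, -276.4]), np.float64(177.7), np.float64(89.2), np.float64(92.75), np.float64(2.48))
```

>>> {"name": "carry_out", "arguments": {"motion": [{"turn": [0,-0.112,0],"travel": [0,0,0],"grip": -1},{"turn": [0,-0.112,0],"travel": [0,0,0],"grip": -1},{"turn": [0,-0.112,0],"travel": [0,0,0],"grip": -1},{"turn": [0,-0.112,0],"travel": [0,0,0],"grip": -1},{"turn": [0,-0.112,0],"travel": [0,0,0],"grip": -1},{"turn": [0,-0.112,0],"travel": [0,0,0],"grip": -1},{"turn": [0,-0.113,0],"travel": [0,0,0],"grip": -1},{"turn": [0,0,0],"travel": [0,0,0],"grip": -1}]}}

```text
t: 3.98
tool_pos: [471.8, 298.0, 295.2]
tool_rot: [0.736, 0.553, -0.314, 0.23]
wrist_force: [-0.6, 1.1, -2.1]
width: 85.2
gripper_force: 0.0
```

```bash
cat >> h.py <<'E'
def frame(yang,lean,ydeg=0):
    """tool: y along world angle yang(deg, horizontal); tool z = down leaned; lean>0: tz has +(y x down..) see below"""
    y=np.array([np.cos(np.radians(yang)),np.sin(np.radians(yang)),0]); z=np.array([0,0,-1.]); x=np.cross(y,z)
    return np.column_stack([x,y,z])@R.from_euler('y',lean,degrees=True).as_matrix()
def go(T,M=None):
    s=env.get_state(); A=R.from_quat(s['tool_rot']).as_matrix(); d=A.T@(np.array(T)-s['tool_pos'])
    print('t',s['t'],'joints',s['joints'].round(2),'pos',s['tool_pos'].round(1)); print('travel tool mm',d.round(1),np.linalg.norm(d).round())
    if M is not None: print('turn rad',R.from_matrix(A.T@M).as_rotvec().round(3))
E
python3 - <<'E'
from h import *
M=frame(-17.1,-45); print(M.round(3))
T=np.array([482.4,310.6,24]); go(T-120*M[:,2],M)
E
```

```text
[[ 0.208  0.956 -0.208]
 [ 0.676 -0.294 -0.676]
 [-0.707  0.    -0.707]]
t 3.9833 joints [-1.05  0.63  0.35  1.17  0.23  2.05 -0.94] pos [471.8 298.  295.2]
travel tool mm [203.2   9.3  58.2] 212.0
turn rad [0.003 0.014 0.015]
```

>>> {"name": "carry_out", "arguments": {"motion": [{"turn": [0,0,0],"travel": [0.034,0.0015,0.0097],"grip": -1},{"turn": [0,0,0],"travel": [0.034,0.0015,0.0097],"grip": -1},{"turn": [0,0,0],"travel": [0.034,0.0015,0.0097],"grip": -1},{"turn": [0,0,0],"travel": [0.034,0.0015,0.0097],"grip": -1},{"turn": [0,0,0],"travel": [0.034,0.0015,0.0097],"grip": -1},{"turn": [0,0,0],"travel": [0.034,0.0015,0.0097],"grip": -1},{"turn": [0,0,0],"travel": [0,0,0],"grip": -1}]}}

```text
t: 4.57
tool_pos: [510.1, 392.3, 108.0]
tool_rot: [0.739, 0.553, -0.311, 0.227]
wrist_force: [-1.5, -0.7, -3.3]
width: 85.4
gripper_force: 0.0
```

```bash
python3 - <<'E'
from h import *
M=frame(-17.1,-45)
T=np.array([482.4,310.6,24]); go(T-120*M[:,2],M)
s=env.get_state();print(R.from_quat(s['tool_rot']).as_matrix().round(3))
E
```

```text
t 4.5667 joints [-1.02  0.96  0.3   0.98  0.12  1.92 -1.04] pos [510.1 392.3 108. ]
travel tool mm [-1.6 -2.4  0.4] 3.0
turn rad [0.001 0.004 0.012]
[[ 0.196  0.958 -0.208]
 [ 0.677 -0.286 -0.679]
 [-0.71  -0.008 -0.704]]
```

>>> {"name": "carry_out", "arguments": {"motion": [{"turn": [0,0,0.012],"travel": [-0.0016,-0.0024,0.02],"grip": -1},{"turn": [0,0,0],"travel": [0,0,0.025],"grip": -1},{"turn": [0,0,0],"travel": [0,0,0.025],"grip": -1},{"turn": [0,0,0],"travel": [0,0,0.025],"grip": -1},{"turn": [0,0,0],"travel": [0,0,0.025],"grip": -1},{"turn": [0,0,0],"travel": [0,0,0],"grip": -1},{"turn": [0,0,0],"travel": [0,0,0],"grip": -1}]}}

```text
t: 5.15
tool_pos: [484.9, 309.2, 33.6]
tool_rot: [0.745, 0.547, -0.305, 0.229]
wrist_force: [0.4, -0.2, 0.3]
width: 85.1
gripper_force: 0.0
```

```bash
python3 - <<'E'
from h import *
M=frame(-17.1,-45)
T=np.array([482.4,310.6,24]); go(T,M)
s=env.get_state();print(s['wrist_force'])
p=eyes.capture('wrist'); save(p,'w2.png')
E
```

```text
t 5.15 joints [-1.02  0.88  0.3   1.31  0.14  1.67 -1.08] pos [484.9 309.2  33.6]
travel tool mm [ 7.2 -2.9  6.4] 10.0
turn rad [ 0.003 -0.002 -0.008]
[ 0.44112285 -0.19922301  0.25310681]
```

View pics/w2.png

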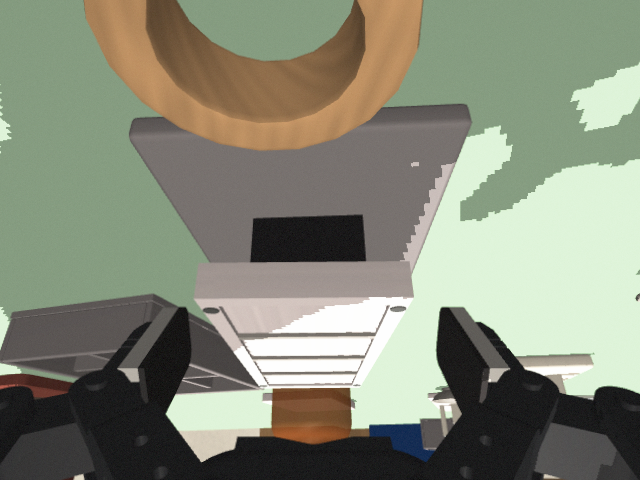

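The panel end (196–413, row 265) sits between the open fingers and the reel is clear beyond. I'll make the last correction and close.

>>> {"name": "carry_out", "arguments": {"motion": [{"turn": [0,0,-0.008],"travel": [0.0036,-0.0015,0.0032],"grip": -1},{"turn": [0,0,0],"travel": [0.0036,-0.0014,0.0032],"grip": -1},{"turn": [0,0,0],"travel": [0,0,0],"grip": -1},{"turn": [0,0,0],"travel": [0,0,0],"grip": 0.0},{"turn": [0,0,0],"travel": [0,0,0],"grip": 0.2},{"turn": [0,0,0],"travel": [0,0,0],"grip": 0.6},{"turn": [0,0,0],"travel": [0,0,0],"grip": 1},{"turn": [0,0,0],"travel": [0,0,0],"grip": 1},{"turn": [0,0,0],"travel": [0,0,0],"grip": 1},{"turn": [0,0,0],"travel": [0,0,0],"grip": 1},{"turn": [0,0,0],"travel": [0,0,0],"grip": 1},{"turn": [0,0,0],"travel": [0,0,0],"grip": 1}]}}

```text
t: 6.2
tool_pos: [482.4, 311.6, 22.9]
tool_rot: [0.743, 0.55, -0.306, 0.229]
wrist_force: [2.5, 3.1, 4.0]
width: 55.3
gripper_force: 63.7
```

```bash
python3 - <<'E'
from h import *
M=frame(-17.1,-45)
go(np.array([482.4,310.6,24]),M)
go(np.array([530,200,260]),M)
E
```

```text
t 6.2 joints [-1.02  0.89  0.3   1.31  0.13  1.66 -1.08] pos [482.4 311.6  22.9]
travel tool mm [-1.5  0.4 -0.1] 2.0
turn rad [ 0.004 -0.001 -0.   ]
t 6.2 joints [-1.02  0.89  0.3   1.31  0.13  1.66 -1.08] pos [482.4 311.6  22.9]
travel tool mm [-233.1   78.9 -102. ] 266.0
turn rad [ 0.004 -0.001 -0.   ]
```

>>> {"name": "carry_out", "arguments": {"motion": [{"turn": [0,0,0],"travel": [-0.005,0,-0.005],"grip": 1},{"turn": [0,0,0],"travel": [-0.015,0,-0.015],"grip": 1},{"turn": [0,0,0],"travel": [-0.02,0,-0.02],"grip": 1},{"turn": [0,0,0],"travel": [-0.02,0,-0.02],"grip": 1},{"turn": [0,0,0],"travel": [-0.02,0,-0.02],"grip": 1},{"turn": [0,0,0],"travel": [-0.02,0,-0.02],"grip": 1},{"turn": [0,0,0],"travel": [-0.02,0,-0.02],"grip": 1},{"turn": [0,0,0],"travel": [-0.02,0,-0.02],"grip": 1},{"turn": [0,0,0],"travel": [-0.02,0,-0.02],"grip": 1},{"turn": [0,0,0],"travel": [-0.01,0,-0.01],"grip": 1},{"turn": [0,0,0],"travel": [0,0,0],"grip": 1}]}}

```text
t: 7.12
tool_pos: [482.1, 311.7, 265.8]
tool_rot: [0.744, 0.549, -0.305, 0.228]
wrist_force: [0.5, -0.3, -2.2]
width: 55.2
gripper_force: 63.6
```

>>> {"name": "carry_out", "arguments": {"motion": [{"turn": [0,0.05,0],"travel": [0,0,0],"grip": 1},{"turn": [0,0.1,0],"travel": [0,0,0],"grip": 1},{"turn": [0,0.1,0],"travel": [0,0,0],"grip": 1},{"turn": [0,0.1,0],"travel": [0,0,0],"grip": 1},{"turn": [0,0.1,0],"travel": [0,0,0],"grip": 1},{"turn": [0,0.1,0],"travel": [0,0,0],"grip": 1},{"turn": [0,0.1,0],"travel": [0,0,0],"grip": 1},{"turn": [0,0.1,0],"travel": [0,0,0],"grip": 1},{"turn": [0,0.03,0],"travel": [0,0,0],"grip": 1},{"turn": [0,0,0],"travel": [0,0,0],"grip": 1}]}}

```text
t: 7.95
tool_pos: [481.1, 308.9, 262.0]
tool_rot: [0.805, 0.594, -0.001, 0.002]
wrist_force: [0.4, -0.0, -1.5]
width: 55.1
gripper_force: 64.1
```

```bash
python3 - <<'E'
from h import *
go(np.array([601.1,-5.8,230]),frame(-6.9,45))
go(np.array([601.1,-5.8,230]),frame(-6.9,0))
E
```

```text
t 7.95 joints [-0.93  0.16  0.32  1.63 -0.05  1.36 -0.91] pos [481.1 308.9 262. ]
travel tool mm [-265.1  207.5   33.5] 338.0
turn rad [ 0.072  0.788 -0.169]
t 7.95 joints [-0.93  0.16  0.32  1.63 -0.05  1.36 -0.91] pos [481.1 308.9 262. ]
travel tool mm [-265.1  207.5   33.5] 338.0
turn rad [ 0.001  0.005 -0.179]
```

>>> {"name": "carry_out", "arguments": {"motion": [{"turn": [0,0,0],"travel": [-0.013,0.01,0],"grip": 1},{"turn": [0,0,0],"travel": [-0.027,0.021,0],"grip": 1},{"turn": [0,0,0],"travel": [-0.027,0.021,0],"grip": 1},{"turn": [0,0,0],"travel": [-0.027,0.021,0],"grip": 1},{"turn": [0,0,0],"travel": [-0.027,0.021,0],"grip": 1},{"turn": [0,0,0],"travel": [-0.027,0.021,0],"grip": 1},{"turn": [0,0,0],"travel": [-0.027,0.021,0],"grip": 1},{"turn": [0,0,0],"travel": [-0.027,0.021,0],"grip": 1},{"turn": [0,0,0],"travel": [-0.027,0.021,0],"grip": 1},{"turn": [0,0,0],"travel": [-0.027,0.021,0],"grip": 1},{"turn": [0,0,-0.09],"travel": [-0.009,0.008,0],"grip": 1},{"turn": [0,0,-0.089],"travel": [0,0,0],"grip": 1}]}}

```text
t: 8.95
tool_pos: [602.4, -6.4, 262.7]
tool_rot: [0.748, 0.664, -0.004, 0.003]
wrist_force: [-0.5, 0.7, -2.1]
width: 55.2
gripper_force: 64.2
```

>>> {"name": "carry_out", "arguments": {"motion": [{"turn": [0,0.04,0],"travel": [0,0,0],"grip": 1},{"turn": [0,0.09,0],"travel": [0,0,0],"grip": 1},{"turn": [0,0.09,0],"travel": [0,0,0],"grip": 1},{"turn": [0,0.09,0],"travel": [0,0,0],"grip": 1},{"turn": [0,0.09,0],"travel": [0,0,0],"grip": 1},{"turn": [0,0.09,0],"travel": [0,0,0],"grip": 1},{"turn": [0,0.09,0],"travel": [0,0,0],"grip": 1},{"turn": [0,0.09,0],"travel": [0,0,0],"grip": 1},{"turn": [0,0.09,0],"travel": [0,0,0],"grip": 1},{"turn": [0,0.025,0],"travel": [0,0,0],"grip": 1},{"turn": [0,0,0],"travel": [0,0,0],"grip": 1}]}}

```text
t: 9.87
tool_pos: [601.4, -3.3, 261.3]
tool_rot: [0.693, 0.613, 0.282, -0.254]
wrist_force: [0.5, 0.7, -2.1]
width: 55.2
gripper_force: 64.3
```

```bash
python3 - <<'E'
from h import *
go(np.array([601.1,-5.8,200]),frame(-6.9,45))
E
```

```text
t 9.8667 joints [-0.06  0.36  0.52  1.64 -0.9   1.55  0.53] pos [601.4  -3.3 261.3]
travel tool mm [-44.8   0.3  41.9] 61.0
turn rad [-0.005  0.007 -0.003]
```

>>> {"name": "carry_out", "arguments": {"motion": [{"turn": [0,0.002,0],"travel": [-0.013,0,0.0122],"grip": 1},{"turn": [0,0.002,0],"travel": [-0.013,0,0.0122],"grip": 1},{"turn": [0,0.003,0],"travel": [-0.013,0,0.0122],"grip": 1},{"turn": [0,0,0],"travel": [-0.013,0,0.0122],"grip": 1},{"turn": [0,0,0],"travel": [0,0,0],"grip": 1},{"turn": [0,0,0],"travel": [0,0,0],"grip": 1}]}}

```text
t: 10.37
tool_pos: [601.8, -3.2, 193.2]
tool_rot: [0.69, 0.615, 0.285, -0.255]
wrist_force: [-0.1, 0.3, -1.3]
width: 54.8
gripper_force: 64.3
```

```bash
python3 - <<'E'
from h import *
go(np.array([601.1,-5.8,111]),frame(-6.9,45))
p=eyes.capture('scene'); np.save('s2.npy',p,allow_pickle=True)
q=eyes.capture('top'); np.save('t2.npy',q,allow_pickle=True)
a=p['color'][200:340,230:430]; b=q['color'][165:265,270:420]
im=np.zeros((600,800,3),np.uint8); 
A=cv2.resize(a[:,40:170],None,fx=4,fy=4,interpolation=cv2.INTER_CUBIC)  # scene x270..400,y200..340
B=cv2.resize(b[20:85,50:120],None,fx=4,fy=4,interpolation=cv2.INTER_CUBIC) # top x320..390,y185..250
im[:560,:520]=A; im[:260,520:800]=B
cv2.imwrite('pics/c3.png',im[:,:,::-1])
E
```

```text
t 10.3667 joints [-0.05  0.43  0.51  1.7  -0.94  1.48  0.64] pos [601.8  -3.2 193.2]
travel tool mm [-60.   -0.4  56.2] 82.0
turn rad [-0.005  0.     0.004]
```

View pics/c3.png

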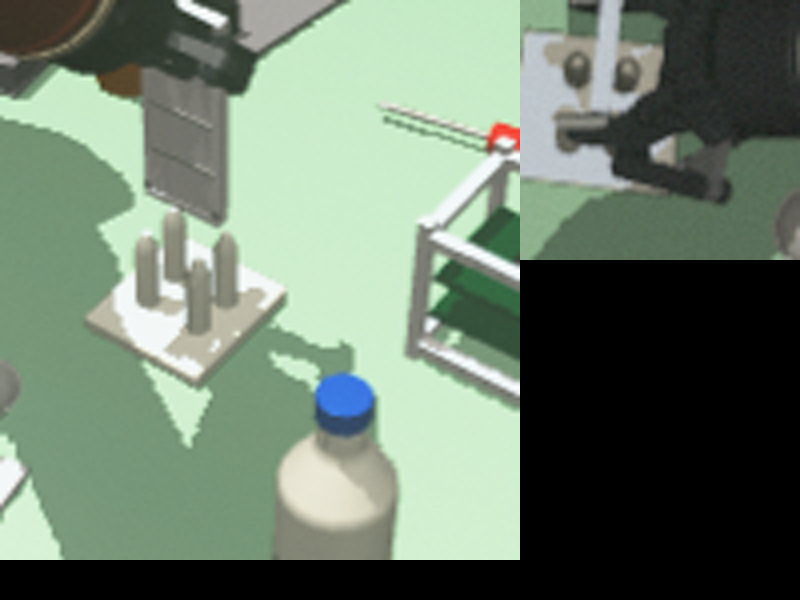

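Scene crop: the panel hangs upright above the stand. Its bottom back-face corners are at about (147,188) and (216,224), and the front corner is at (227,216). The post tops are at (148,238), (175,213), (228,237) and (199,262). I'll compare these with projections.

```bash
python3 - <<'E'
from h import *
p=np.load('s2.npy',allow_pickle=True).item(); q=np.load('t2.npy',allow_pickle=True).item()
s=np.array([np.cos(np.radians(83.1)),np.sin(np.radians(83.1)),0]); x=np.array([s[1],-s[0],0])
S=np.array([598.9,-23.8,0]); P=np.array([599.6,-21.2,94.2])
c=lambda uv:((uv-[270,200]+.5)*4-.5).round(1)
c2=lambda uv:((uv-[320,185]+.5)*4-.5+[520,0]).round(1)
for a in(-1,1):
  for b in(-1,1): print('post',a,b,'tip',c(proj(p,[S+20*a*x+14.5*b*s+[0,0,70]]))[0],'base',c(proj(p,[S+20*a*x+14.5*b*s+[0,0,12]]))[0],'top',c2(proj(q,[S+20*a*x+14.5*b*s+[0,0,70]]))[0])
for a,b in((-1,-1),(1,-1),(1,1)): print('panel bottom',a,b,c(proj(p,[P+28*a*x+5*b*s]))[0])
for b in(-1,1): print('panel upper',c2(proj(q,[P+[0,0,150]-28*x+5*b*s]))[0],c2(proj(q,[P+[0,0,150]+28*x+5*b*s]))[0])
for a,b in((-1,-1),(1,-1),(1,1),(-1,1)): print('base',c(proj(p,[S+45*a*x+50*b*s+[0,0,12]]))[0])
J=np.array([c(proj(p,[P+d]))[0]-c(proj(p,[P]))[0] for d in 10*np.eye(3)]);print('px per 10mm',J)
E
```

```text
post -1 -1 tip [142.6 235. ] base [144.4 301.8] top [621.1 136.6]
post -1 1 tip [170.7 209.8] base [171.6 276.5] top [570.7 130.8]
post 1 -1 tip [194.6 261.2] base [194.8 328.3] top [629.   67.7]
post 1 1 tip [222.4 235.2] base [221.7 302.1] top [578.8  62. ]
panel bottom -1 -1 [144.  190.3]
panel bottom 1 -1 [217.7 226.5]
panel bottom 1 1 [227.4 217.5]
panel upper [605.4 110.9] [618.5  -2.7]
panel upper [584.9 108.5] [598.1  -5. ]
base [ 79.1 317.2]
base [193.4 378.9]
base [285.3 287. ]
base [173.5 231.3]
px per 10mm [[ 14.3   5.3]
 [  8.1  -9.4]
 [ -0.1 -12.3]]
```

```bash
python3 - <<'E'
from h import *
w=eyes.capture('wrist'); np.save('w3.npy',w,allow_pickle=True); save(w,'w3.png')
s=np.array([np.cos(np.radians(83.1)),np.sin(np.radians(83.1)),0]); x=np.array([s[1],-s[0],0])
S=np.array([598.9,-23.8,0]); P=np.array([599.6,-21.2,94.2])
print(w['xyz'],rot(w)[:,2])
for a in(-1,1):
  for b in(-1,1): print('post',a,b,proj(w,[S+20*a*x+14.5*b*s+[0,0,70],S+20*a*x+14.5*b*s+[0,0,12]]).round(1).tolist())
for a in (-1,1):
  for z in (0,150): print('panel',a,z,proj(w,[P+28*a*x-5*s+[0,0,z],P+28*a*x+5*s+[0,0,z]]).round(1).tolist())
E
```

```text
[595.77063867 -51.01855708 347.20249406] [ 0.05607379  0.46846996 -0.88169815]
post -1 -1 [[278.5, 435.0], [284.2, 439.2]]
post -1 1 [[280.6, 383.3], [285.7, 395.7]]
post 1 -1 [[345.9, 435.4], [340.2, 439.5]]
post 1 1 [[344.4, 383.7], [339.2, 396.0]]
panel -1 0 [[262.7, 408.3], [263.8, 389.2]]
panel -1 150 [[198.9, 342.0], [204.2, 302.5]]
panel 1 0 [[363.3, 408.8], [362.4, 389.7]]
panel 1 150 [[428.9, 343.3], [423.9, 303.8]]
```

View pics/w3.png

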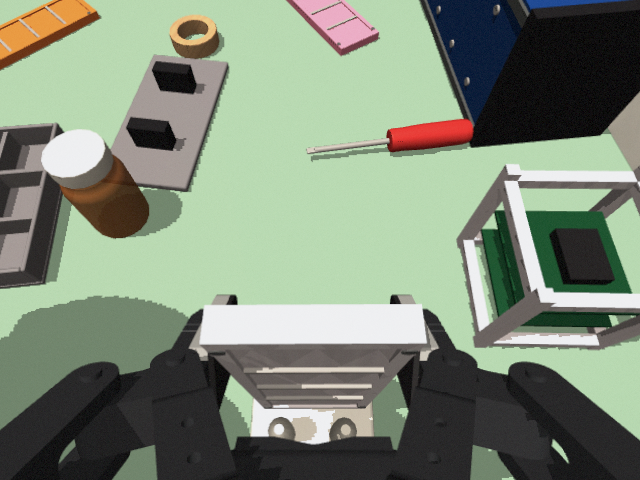

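The wrist view shows the panel's top end at rows 305–345 (columns 202–425) and its bottom edge at row 407. The near posts are at (281,429) and (344,429). The panel is centred over the slot to within about 1 mm, so I'll insert it.

>>> {"name": "carry_out", "arguments": {"motion": [{"turn": [0,0,0],"travel": [-0.0063,0,0.0077],"grip": 1},{"turn": [0,0,0],"travel": [-0.007,0,0.007],"grip": 1},{"turn": [0,0,0],"travel": [-0.007,0,0.007],"grip": 1},{"turn": [0,0,0],"travel": [-0.007,0,0.007],"grip": 1},{"turn": [0,0,0],"travel": [-0.007,0,0.007],"grip": 1},{"turn": [0,0,0],"travel": [-0.006,0,0.006],"grip": 1},{"turn": [0,0,0],"travel": [-0.006,0,0.006],"grip": 1},{"turn": [0,0,0],"travel": [0,0,0],"grip": 1},{"turn": [0,0,0],"travel": [0,0,0],"grip": 1}]}}

```text
t: 11.27
tool_pos: [602.1, -3.7, 126.6]
tool_rot: [0.69, 0.614, 0.287, -0.254]
wrist_force: [-0.1, -0.7, -1.1]
width: 55.1
gripper_force: 64.3
```

>>> {"name": "carry_out", "arguments": {"motion": [{"turn": [0,0,0],"travel": [-0.0035,0,0.0035],"grip": 1},{"turn": [0,0,0],"travel": [-0.0035,0,0.0035],"grip": 1},{"turn": [0,0,0],"travel": [-0.0015,0,0.0015],"grip": 1},{"turn": [0,0,0],"travel": [0,0,0],"grip": 1}]}}

```text
t: 11.6
tool_pos: [602.1, -3.6, 114.6]
tool_rot: [0.69, 0.614, 0.287, -0.254]
wrist_force: [0.4, -0.6, -2.0]
width: 55.1
gripper_force: 64.3
```

>>> {"name": "carry_out", "arguments": {"motion": [{"turn": [0,0,0],"travel": [-0.001,0,0.001],"grip": 1},{"turn": [0,0,0],"travel": [-0.001,0,0.001],"grip": 1},{"turn": [0,0,0],"travel": [0,0,0],"grip": 1}]}}

```text
t: 11.85
tool_pos: [602.5, -3.6, 113.1]
tool_rot: [0.69, 0.614, 0.287, -0.254]
wrist_force: [-1.1, -0.8, 4.4]
width: 55.3
gripper_force: 64.7
```

>>> {"name": "carry_out", "arguments": {"motion": [{"turn": [0,0,0],"travel": [0,0,0],"grip": -0.4},{"turn": [0,0,0],"travel": [0,0,0],"grip": -0.6},{"turn": [0,0,0],"travel": [0,0,0],"grip": -0.8},{"turn": [0,0,0],"travel": [0,0,0],"grip": -1},{"turn": [0,0,0],"travel": [0,0,0],"grip": -1},{"turn": [0,0,0],"travel": [0,0,0],"grip": -1},{"turn": [0,0,0],"travel": [0,0,-0.01],"grip": -1},{"turn": [0,0,0],"travel": [0,0,-0.02],"grip": -1},{"turn": [0,0,0],"travel": [0,0,-0.03],"grip": -1},{"turn": [0,0,0],"travel": [0,0,-0.03],"grip": -1},{"turn": [0,0,0],"travel": [0,0,-0.03],"grip": -1},{"turn": [0,0,0],"travel": [0,0,0],"grip": -1}]}}

```text
t: 12.85
tool_pos: [592.8, -94.6, 201.5]
tool_rot: [0.692, 0.613, 0.288, -0.25]
wrist_force: [0.5, -0.5, 0.6]
width: 85.1
gripper_force: 0.0
```

```bash
python3 - <<'E'
from h import *
w=eyes.capture('wrist'); np.save('w4.npy',w,allow_pickle=True); save(w,'w4.png')
go(np.array([602,-3.6,300]),frame(-6.9,45))
E
```

```text
t 12.9 joints [ 0.08  0.49  0.55  1.62 -0.92  1.59  0.72] pos [592.8 -92.1 199.6]
travel tool mm [133.9  -0.9  -8.3] 134.0
turn rad [0.005 0.001 0.004]
```

View pics/w4.png

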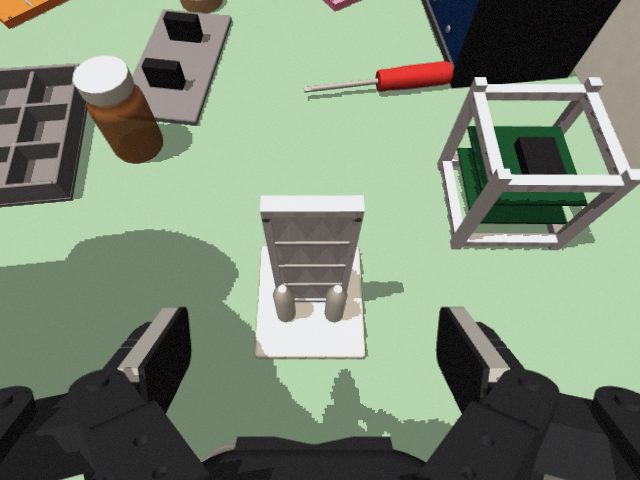

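The panel stands upright in the slot. Its top end has corners at (261,197), (364,197), (363,213) and (262,213). Next I go over the top to the cells side.

>>> {"name": "carry_out", "arguments": {"motion": [{"turn": [0,0,0],"travel": [0.02,0,-0.02],"grip": -1},{"turn": [0,0,0],"travel": [0.02,0,-0.02],"grip": -1},{"turn": [0,-0.11,0],"travel": [0,0,0],"grip": -1},{"turn": [0,-0.11,0],"travel": [0,0,0],"grip": -1},{"turn": [0,-0.11,0],"travel": [0,0,0],"grip": -1},{"turn": [0,-0.11,0],"travel": [0,0,0],"grip": -1},{"turn": [0,-0.11,0],"travel": [0,0,0],"grip": -1},{"turn": [0,-0.11,0],"travel": [0,0,0],"grip": -1},{"turn": [0,-0.125,0],"travel": [0,0,0],"grip": -1},{"turn": [0,0,0],"travel": [0,0,0],"grip": -1}]}}

```text
t: 13.73
tool_pos: [593.4, -80.8, 253.5]
tool_rot: [0.743, 0.669, -0.001, 0.002]
wrist_force: [0.8, 1.5, 1.1]
width: 85.2
gripper_force: 0.0
```

```bash
python3 - <<'E'
from h import *
w=np.load('w4.npy',allow_pickle=True).item()
print('top end',quad(w,[(261,197),(261.5,213),(363.5,213),(364.5,197)],162))
s=np.array([np.cos(np.radians(83.1)),np.sin(np.radians(83.1)),0])
go(np.array([600.3,-21.6,260])+130*s,frame(-6.9,0))
E
```

```text
top end (array([600.6, -22.5]), np.float64(10.1), np.float64(55.1), np.float64(82.22), np.float64(173.18))
t 13.7333 joints [-0.45  0.24  0.61  1.59 -0.14  1.35  0.07] pos [593.4 -80.8 253.5]
travel tool mm [189.5   2.7  -7.2] 190.0
turn rad [0.002 0.003 0.016]
```

>>> {"name": "carry_out", "arguments": {"motion": [{"turn": [0,0,0.016],"travel": [0.02,0.0027,-0.007],"grip": -1},{"turn": [0,0,0],"travel": [0.034,0,0],"grip": -1},{"turn": [0,0,0],"travel": [0.034,0,0],"grip": -1},{"turn": [0,0,0],"travel": [0.034,0,0],"grip": -1},{"turn": [0,0,0],"travel": [0.034,0,0],"grip": -1},{"turn": [0,0,0],"travel": [0.034,0,0],"grip": -1},{"turn": [0,-0.11,0],"travel": [0,0,0],"grip": -1},{"turn": [0,-0.11,0],"travel": [0,0,0],"grip": -1},{"turn": [0,-0.11,0],"travel": [0,0,0],"grip": -1},{"turn": [0,-0.11,0],"travel": [0,0,0],"grip": -1},{"turn": [0,-0.11,0],"travel": [0,0,0],"grip": -1},{"turn": [0,0,0],"travel": [0,0,0],"grip": -1}]}}

```text
t: 14.73
tool_pos: [618.0, 106.2, 256.3]
tool_rot: [0.72, 0.637, -0.207, 0.179]
wrist_force: [-0.2, 1.6, -2.3]
width: 85.6
gripper_force: 0.0
```

```bash
python3 - <<'E'
from h import *
s=np.array([np.cos(np.radians(83.1)),np.sin(np.radians(83.1)),0])
M=frame(-6.9,-45); T=np.array([600.5,-22,110])-17*s
print(T)
go(T-120*M[:,2],M)
E
```

```text
[598.45767374 -38.87687481 110.        ]
t 14.7333 joints [-0.87  0.51  0.55  1.36  0.23  1.6  -0.48] pos [618.  106.2 256.3]
travel tool mm [-19.9  -1.4  84.6] 87.0
turn rad [-0.007 -0.23   0.001]
```

>>> {"name": "carry_out", "arguments": {"motion": [{"turn": [0,-0.115,0],"travel": [0,0,0],"grip": -1},{"turn": [0,-0.115,0],"travel": [0,0,0],"grip": -1},{"turn": [0,0,0],"travel": [0,-0.0014,0.03],"grip": -1},{"turn": [0,0,0],"travel": [0,0,0.03],"grip": -1},{"turn": [0,0,0],"travel": [0,0,0.026],"grip": -1},{"turn": [0,0,0],"travel": [0,0,0],"grip": -1},{"turn": [0,0,0],"travel": [0,0,0],"grip": -1}]}}

```text
t: 15.32
tool_pos: [609.2, 38.6, 198.7]
tool_rot: [0.697, 0.609, -0.286, 0.249]
wrist_force: [0.6, 0.1, 0.9]
width: 85.4
gripper_force: 0.0
```

```bash
python3 - <<'E'
from h import *
s=np.array([np.cos(np.radians(83.1)),np.sin(np.radians(83.1)),0])
M=frame(-6.9,-45); T=np.array([600.5,-22,110])-17*s
go(T,M)
w=eyes.capture('wrist'); np.save('w5.npy',w,allow_pickle=True); save(w,'w5.png')
x=np.array([s[1],-s[0],0]); P=np.array([600.5,-22,0])
for z in (162,70): print([proj(w,[P+28*a*x+5*b*s+[0,0,z]])[0].round(1).tolist() for a,b in((-1,1),(1,1),(-1,-1),(1,-1))])
E
```

```text
t 15.3167 joints [-0.89  0.6   0.59  1.49  0.36  1.53 -0.55] pos [609.2  38.6 198.7]
travel tool mm [  6.5  -0.  118.1] 118.0
turn rad [-0.012 -0.008 -0.01 ]
[[262.3, 281.5], [366.9, 281.1], [264.5, 288.3], [365.2, 288.0]]
[[271.0, 147.7], [358.5, 146.9], [272.5, 157.6], [357.3, 156.9]]
```

View pics/w5.png

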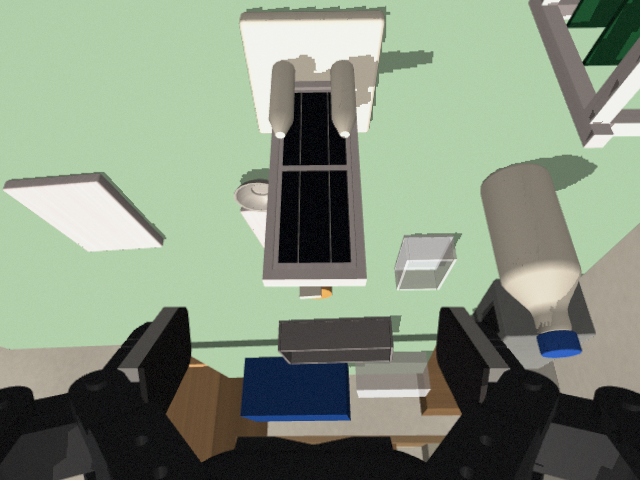

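The cells side faces the gripper, with the panel's top corners at (264,282) and (366,280) as predicted. I'll approach and check before closing.

>>> {"name": "carry_out", "arguments": {"motion": [{"turn": [-0.012,-0.008,-0.01],"travel": [0.0065,0,0.01],"grip": -1},{"turn": [0,0,0],"travel": [0,0,0.02],"grip": -1},{"turn": [0,0,0],"travel": [0,0,0.02],"grip": -1},{"turn": [0,0,0],"travel": [0,0,0.02],"grip": -1},{"turn": [0,0,0],"travel": [0,0,0.02],"grip": -1},{"turn": [0,0,0],"travel": [0,0,0.02],"grip": -1},{"turn": [0,0,0],"travel": [0,0,0.008],"grip": -1},{"turn": [0,0,0],"travel": [0,0,0],"grip": -1},{"turn": [0,0,0],"travel": [0,0,0],"grip": -1}]}}

```text
t: 16.12
tool_pos: [601.9, -37.1, 112.3]
tool_rot: [0.691, 0.613, -0.285, 0.256]
wrist_force: [-0.1, 0.7, 1.2]
width: 85.1
gripper_force: 0.0
```

```bash
python3 - <<'E'
from h import *
s=np.array([np.cos(np.radians(83.1)),np.sin(np.radians(83.1)),0])
M=frame(-6.9,-45); T=np.array([600.5,-22,110])-17*s
go(T,M)
E
```

```text
t 16.1167 joints [-0.83  0.63  0.59  1.66  0.39  1.3  -0.57] pos [601.9 -37.1 112.3]
travel tool mm [ 0.1 -3.3  3.2] 5.0
turn rad [ 0.005 -0.    -0.   ]
```

>>> {"name": "carry_out", "arguments": {"motion": [{"turn": [0.005,0,0],"travel": [0,-0.0033,0.003],"grip": -1},{"turn": [0,0,0],"travel": [0,0,0],"grip": -1},{"turn": [0,0,0],"travel": [0,0,0],"grip": -0.2},{"turn": [0,0,0],"travel": [0,0,0],"grip": 0.1},{"turn": [0,0,0],"travel": [0,0,0],"grip": 0.4},{"turn": [0,0,0],"travel": [0,0,0],"grip": 1},{"turn": [0,0,0],"travel": [0,0,0],"grip": 1},{"turn": [0,0,0],"travel": [0,0,0],"grip": 1},{"turn": [0,0,0],"travel": [0,0,0],"grip": 1},{"turn": [0,0,0],"travel": [0,0,0],"grip": 1},{"turn": [0,0,0],"travel": [0,0,0],"grip": 1}]}}

```text
t: 17.03
tool_pos: [598.2, -39.7, 110.0]
tool_rot: [0.691, 0.613, -0.287, 0.254]
wrist_force: [-0.4, 2.3, 5.8]
width: 55.0
gripper_force: 62.7
```

```bash
python3 - <<'E'
from h import *
s=np.array([np.cos(np.radians(83.1)),np.sin(np.radians(83.1)),0])
M=frame(-6.9,-45); T=np.array([600.5,-22,110])-17*s
go(T,M); print((env.get_state()['tool_pos']-[600.5,-22,87])@np.array([s,[s[1],-s[0],0],[0,0,1]]).T)
print('wf',env.get_state()['wrist_force'])
E
```

```text
t 17.0333 joints [-0.83  0.63  0.59  1.66  0.39  1.3  -0.58] pos [598.2 -39.7 110. ]
travel tool mm [ 0.6  0.1 -0.5] 1.0
turn rad [ 0.     0.001 -0.   ]
[-17.80034001  -0.1368265   23.03788686]
wf [-0.44095057  2.33756311  5.80798495]
```

>>> {"name": "carry_out", "arguments": {"motion": [{"turn": [0,0,0],"travel": [-0.004,0,-0.004],"grip": 1},{"turn": [0,0,0],"travel": [-0.01,0,-0.01],"grip": 1},{"turn": [0,0,0],"travel": [-0.015,0,-0.015],"grip": 1},{"turn": [0,0,0],"travel": [-0.015,0,-0.015],"grip": 1},{"turn": [0,0,0],"travel": [-0.015,0,-0.015],"grip": 1},{"turn": [0,0,0],"travel": [-0.015,0,-0.015],"grip": 1},{"turn": [0,0,0],"travel": [-0.015,0,-0.015],"grip": 1},{"turn": [0,0,0],"travel": [-0.015,0,-0.015],"grip": 1},{"turn": [0,0,0],"travel": [-0.015,0,-0.015],"grip": 1},{"turn": [0,0,0],"travel": [-0.01,0,-0.01],"grip": 1},{"turn": [0,0,0],"travel": [-0.005,0,-0.005],"grip": 1},{"turn": [0,0,0],"travel": [0,0,0],"grip": 1}]}}

```text
t: 18.03
tool_pos: [598.2, -39.8, 300.6]
tool_rot: [0.692, 0.612, -0.286, 0.254]
wrist_force: [0.3, 0.2, -2.3]
width: 55.3
gripper_force: 63.6
```

>>> {"name": "carry_out", "arguments": {"motion": [{"turn": [0,0.04,0],"travel": [0,0,0],"grip": 1},{"turn": [0,0.09,0],"travel": [0,0,0],"grip": 1},{"turn": [0,0.09,0],"travel": [0,0,0],"grip": 1},{"turn": [0,0.09,0],"travel": [0,0,0],"grip": 1},{"turn": [0,0.09,0],"travel": [0,0,0],"grip": 1},{"turn": [0,0.09,0],"travel": [0,0,0],"grip": 1},{"turn": [0,0.09,0],"travel": [0,0,0],"grip": 1},{"turn": [0,0.09,0],"travel": [0,0,0],"grip": 1},{"turn": [0,0.09,0],"travel": [0,0,0],"grip": 1},{"turn": [0,0.025,0],"travel": [0,0,0],"grip": 1},{"turn": [0,0,0],"travel": [0,0,0],"grip": 1}]}}

```text
t: 18.95
tool_pos: [597.2, -42.6, 298.8]
tool_rot: [0.75, 0.661, -0.001, 0.0]
wrist_force: [-0.5, -0.6, -1.9]
width: 54.8
gripper_force: 63.6
```

```bash
python3 - <<'E'
from h import *
go(np.array([546.5,-298.4,220]),frame(2.6,0))
E
```

```text
t 18.95 joints [-0.53  0.22  0.64  1.52 -0.13  1.45 -0.01] pos [597.2 -42.6 298.8]
travel tool mm [-260.   -18.1   79.2] 272.0
turn rad [-0.001  0.001 -0.172]
```

>>> {"name": "carry_out", "arguments": {"motion": [{"turn": [0,0,0],"travel": [-0.014,-0.001,0.0],"grip": 1},{"turn": [0,0,0],"travel": [-0.027,-0.002,0.0088],"grip": 1},{"turn": [0,0,0],"travel": [-0.029,-0.002,0.0088],"grip": 1},{"turn": [0,0,0],"travel": [-0.029,-0.002,0.0088],"grip": 1},{"turn": [0,0,0],"travel": [-0.029,-0.002,0.0088],"grip": 1},{"turn": [0,0,0],"travel": [-0.029,-0.002,0.0088],"grip": 1},{"turn": [0,0,0],"travel": [-0.029,-0.002,0.0088],"grip": 1},{"turn": [0,0,0],"travel": [-0.029,-0.002,0.0088],"grip": 1},{"turn": [0,0,0],"travel": [-0.029,-0.002,0.0088],"grip": 1},{"turn": [0,0,-0.06],"travel": [-0.016,-0.001,0.0088],"grip": 1},{"turn": [0,0,-0.06],"travel": [0,0,0],"grip": 1},{"turn": [0,0,-0.052],"travel": [0,0,0],"grip": 1}]}}

```text
t: 19.95
tool_pos: [547.7, -296.3, 218.6]
tool_rot: [0.688, 0.726, -0.003, -0.001]
wrist_force: [0.8, 0.3, -1.0]
width: 55.4
gripper_force: 63.8
```

>>> {"name": "carry_out", "arguments": {"motion": [{"turn": [0,0.04,0],"travel": [0,0,0],"grip": 1},{"turn": [0,0.09,0],"travel": [0,0,0],"grip": 1},{"turn": [0,0.09,0],"travel": [0,0,0],"grip": 1},{"turn": [0,0.09,0],"travel": [0,0,0],"grip": 1},{"turn": [0,0.09,0],"travel": [0,0,0],"grip": 1},{"turn": [0,0.09,0],"travel": [0,0,0],"grip": 1},{"turn": [0,0.09,0],"travel": [0,0,0],"grip": 1},{"turn": [0,0.09,0],"travel": [0,0,0],"grip": 1},{"turn": [0,0.09,0],"travel": [0,0,0],"grip": 1},{"turn": [0,0.025,0],"travel": [0,0,0],"grip": 1},{"turn": [0,0,0],"travel": [0,0,0],"grip": 1}]}}

```text
t: 20.87
tool_pos: [547.9, -296.1, 217.0]
tool_rot: [0.637, 0.669, 0.262, -0.279]
wrist_force: [-0.7, -0.1, -1.4]
width: 54.8
gripper_force: 64.0
```

```bash
python3 - <<'E'
from h import *
go(np.array([546.5,-298.4,75]),frame(2.6,45))
E
```

```text
t 20.8667 joints [ 0.41  0.74  0.54  1.21 -0.8   1.95  0.96] pos [ 547.9 -296.1  217. ]
travel tool mm [-101.9   -0.7   98.9] 142.0
turn rad [-0.008  0.001 -0.   ]
```

>>> {"name": "carry_out", "arguments": {"motion": [{"turn": [-0.004,0,0],"travel": [-0.01,0,0.009],"grip": 1},{"turn": [-0.004,0,0],"travel": [-0.02,0,0.02],"grip": 1},{"turn": [0,0,0],"travel": [-0.02,0,0.02],"grip": 1},{"turn": [0,0,0],"travel": [-0.02,0,0.02],"grip": 1},{"turn": [0,0,0],"travel": [-0.02,0,0.02],"grip": 1},{"turn": [0,0,0],"travel": [-0.012,0,0.01],"grip": 1},{"turn": [0,0,0],"travel": [0,0,0],"grip": 1},{"turn": [0,0,0],"travel": [0,0,0],"grip": 1}]}}

```text
t: 21.53
tool_pos: [549.7, -297.3, 78.6]
tool_rot: [0.637, 0.669, 0.265, -0.274]
wrist_force: [-0.3, -0.3, -1.3]
width: 55.5
gripper_force: 63.9
```

```bash
python3 - <<'E'
from h import *
go(np.array([546.5,-298.4,23.2]),frame(2.6,45))
t=np.load('top.npy',allow_pickle=True).item()
im=cv2.resize(t['color'],None,fx=4,fy=4,interpolation=cv2.INTER_CUBIC).astype(int)
g=((im[:,:,1]-(im[:,:,0]+im[:,:,2])/2)<12).astype(np.uint8)
for n,c,z,w in (('stand',(340,213),12,26),('cradle',(445,235),8,46)):
    k=np.zeros_like(g); k[(c[1]-30)*4:(c[1]+30)*4,(c[0]-w)*4:(c[0]+w)*4]=1
    k=cv2.morphologyEx(g*k,cv2.MORPH_OPEN,np.ones((41,41)))
    r=max(cv2.findContours(k,0,2)[0],key=cv2.contourArea); (cx,cy),(a,b),th=cv2.minAreaRect(r)
    B=cv2.boxPoints(((cx,cy),(a,b),th)); B=(B+.5)/4-.5
    C=np.array([at(t,u,z)[:2] for u in B]); e=[C[1]-C[0],C[2]-C[1]]; e.sort(key=np.linalg.norm)
    print(n,C.mean(0).round(1),[np.linalg.norm(v).round(1) for v in e],np.degrees(np.arctan2(e[1][1],e[1][0])).round(2))
p=eyes.capture('scene'); q=eyes.capture('top')
np.save('s5.npy',p,allow_pickle=True); np.save('t5.npy',q,allow_pickle=True)
s=env.get_state(); c=np.array([-.045,.999,0]);x=np.array([.999,.045,0]); P=s['tool_pos']+23*c+[0,0,17.8]; S=np.array([546,-275,0]); print('P',P)
a=cv2.resize(p['color'][290:390,190:290],None,fx=5,fy=5,interpolation=cv2.INTER_CUBIC)
b=cv2.resize(q['color'][195:275,395:495],None,fx=4,fy=4,interpolation=cv2.INTER_CUBIC)[:,:300+0]
im=np.zeros((600,800,3),np.uint8); im[:500,:500]=a; im[:320,500:800]=b; cv2.imwrite('pics/c6.png',im[:,:,::-1])
A=lambda X:((proj(p,X)-[190,290]+.5)*5-.5).round(1).tolist(); Bq=lambda X:((proj(q,X)-[395,195]+.5)*4-.5+[500,0]).round(1).tolist()
Q=[P+28*i*x+75*j*c for i,j in((-1,1),(1,1),(1,-1),(-1,-1))]
print('panel top face',A([v+[0,0,5] for v in Q]),Bq([v+[0,0,5] for v in Q]))
Q=[S+45*i*x+90*j*c+[0,0,8] for i,j in((-1,1),(1,1),(1,-1),(-1,-1))]; print('base',A(Q),Bq(Q))
Q=[S+32*i*x+[0,0,50] for i in(-1,1)]; print('post inner',A(Q),Bq(Q))
Q=[S+80*i*c+[0,0,46] for i in(-1,1)]; print('stop inner',A(Q),Bq(Q))
E
```

```text
t 21.5333 joints [ 0.42  0.87  0.51  1.3  -0.82  1.77  1.09] pos [ 549.7 -297.3   78.6]
travel tool mm [-39.7  -3.5  38.6] 55.0
turn rad [0.002 0.003 0.005]
stand [598.5 -22.5] [np.float64(89.7), np.float64(99.7)] -96.59
cradle [ 545.2 -280.7] [np.float64(89.9), np.float64(190.3)] -87.11
P [ 549.13179042 -275.40167249   97.9517908 ]
panel top face [[274.7, -36.3], [380.9, 4.8], [183.2, 248.8], [70.6, 198.2]] [[605.5, 196.1], [598.9, 95.1], [872.7, 81.4], [880.4, 182.8]]
base [[279.0, 67.6], [439.1, 132.5], [221.2, 425.3], [50.0, 343.3]] [[552.4, 240.0], [543.0, 90.5], [844.9, 75.3], [856.2, 225.5]]
post inner [[181.3, 148.8], [302.1, 200.6]] [[719.3, 207.4], [711.6, 97.0]]
stop inner [[134.6, 313.2], [339.5, 59.8]] [[853.2, 145.8], [575.1, 159.4]]
```

View pics/c6.png

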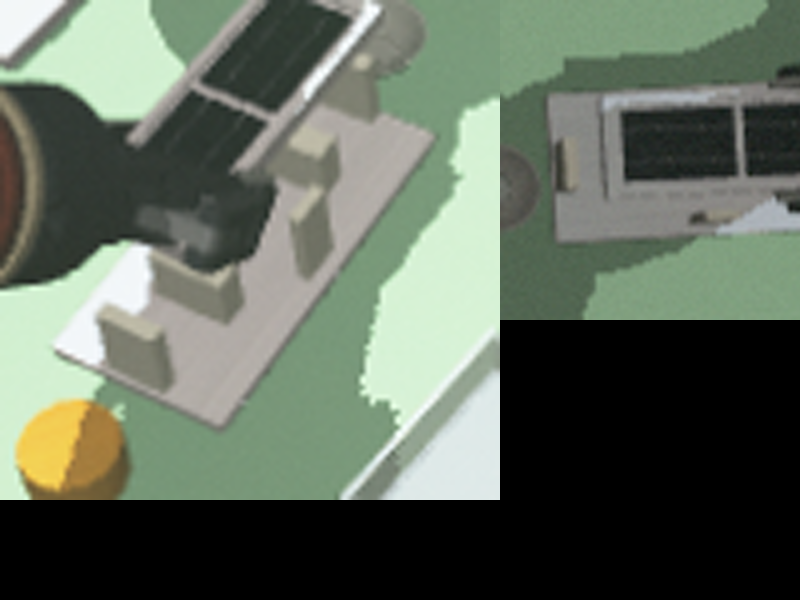

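Cells are up. In the top crop the panel's left corners are at (602,96) and (608,197), and the base's are at (548,94) and (558,242). Both cameras agree on a shift of about (-3.4,-0.6) mm.

```bash
python3 - <<'E'
from h import *
go(np.array([546.3,-297.9,27]),frame(2.6,45))
E
```

```text
t 21.6333 joints [ 0.42  0.86  0.51  1.3  -0.82  1.77  1.09] pos [ 550.2 -298.4   80.2]
travel tool mm [-36.9  -4.2  38.2] 53.0
turn rad [0.004 0.004 0.006]
```

>>> {"name": "carry_out", "arguments": {"motion": [{"turn": [0.002,0.002,0.005],"travel": [-0.0003,-0.0034,-0.0003],"grip": 1},{"turn": [0,0,0],"travel": [-0.007,0,0.007],"grip": 1},{"turn": [0,0,0],"travel": [-0.007,0,0.007],"grip": 1},{"turn": [0,0,0],"travel": [-0.007,0,0.007],"grip": 1},{"turn": [0,0,0],"travel": [-0.006,0,0.006],"grip": 1},{"turn": [0,0,0],"travel": [0,0,0],"grip": 1},{"turn": [0,0,0],"travel": [0,0,0],"grip": 1}]}}

```text
t: 22.22
tool_pos: [545.6, -298.2, 38.9]
tool_rot: [0.639, 0.667, 0.265, -0.277]
wrist_force: [0.3, 0.1, -1.7]
width: 55.0
gripper_force: 64.0
```

```bash
python3 - <<'E'
from h import *
go(np.array([546.3,-297.9,24]),frame(2.6,45))
E
```

```text
t 22.2167 joints [ 0.43  0.91  0.5   1.32 -0.83  1.73  1.12] pos [ 545.6 -298.2   38.9]
travel tool mm [-10.4   0.7  10.8] 15.0
turn rad [ 0.001 -0.001 -0.002]
```

>>> {"name": "carry_out", "arguments": {"motion": [{"turn": [0,0,0],"travel": [-0.0028,0,0.0028],"grip": 1},{"turn": [0,0,0],"travel": [-0.0028,0,0.0028],"grip": 1},{"turn": [0,0,0],"travel": [-0.0021,0,0.0021],"grip": 1},{"turn": [0,0,0],"travel": [0,0,0],"grip": 1}]}}

```text
t: 22.55
tool_pos: [545.9, -298.4, 28.4]
tool_rot: [0.639, 0.667, 0.265, -0.277]
wrist_force: [-0.7, -0.3, -1.4]
width: 55.0
gripper_force: 64.0
```

>>> {"name": "carry_out", "arguments": {"motion": [{"turn": [0,0,0],"travel": [-0.0014,0,0.0014],"grip": 1},{"turn": [0,0,0],"travel": [0,0,0],"grip": 1},{"turn": [0,0,0],"travel": [0,0,0],"grip": 1}]}}

```text
t: 22.8
tool_pos: [546.0, -298.6, 27.1]
tool_rot: [0.639, 0.667, 0.265, -0.276]
wrist_force: [-0.4, 0.8, -2.1]
width: 55.0
gripper_force: 64.0
```

>>> {"name": "carry_out", "arguments": {"motion": [{"turn": [0,0,0],"travel": [-0.001,0,0.001],"grip": 1},{"turn": [0,0,0],"travel": [0,0,0],"grip": 1},{"turn": [0,0,0],"travel": [0,0,0],"grip": 1}]}}

```text
t: 23.05
tool_pos: [546.0, -298.5, 25.7]
tool_rot: [0.639, 0.667, 0.265, -0.276]
wrist_force: [0.6, 0.4, -2.0]
width: 54.9
gripper_force: 64.0
```

>>> {"name": "carry_out", "arguments": {"motion": [{"turn": [0,0,0],"travel": [-0.0007,0,0.0007],"grip": 1},{"turn": [0,0,0],"travel": [0,0,0],"grip": 1},{"turn": [0,0,0],"travel": [0,0,0],"grip": 1}]}}

```text
t: 23.3
tool_pos: [546.0, -298.5, 24.6]
tool_rot: [0.639, 0.667, 0.265, -0.276]
wrist_force: [-0.4, 0.5, -1.5]
width: 55.2
gripper_force: 64.0
```

>>> {"name": "carry_out", "arguments": {"motion": [{"turn": [0,0,0],"travel": [-0.0008,0,0.0008],"grip": 1},{"turn": [0,0,0],"travel": [0,0,0],"grip": 1},{"turn": [0,0,0],"travel": [0,0,0],"grip": 1}]}}

```text
t: 23.55
tool_pos: [546.1, -298.6, 24.1]
tool_rot: [0.639, 0.667, 0.265, -0.276]
wrist_force: [-1.6, -0.6, 4.0]
width: 55.3
gripper_force: 64.3
```

>>> {"name": "carry_out", "arguments": {"motion": [{"turn": [0,0,0],"travel": [-0.0007,0,0.0007],"grip": 1},{"turn": [0,0,0],"travel": [0,0,0],"grip": 1},{"turn": [0,0,0],"travel": [0,0,0],"grip": 1}]}}

```text
t: 23.8
tool_pos: [546.1, -298.6, 24.1]
tool_rot: [0.639, 0.667, 0.265, -0.276]
wrist_force: [-2.0, -0.6, 9.8]
width: 54.9
gripper_force: 64.8
```

>>> {"name": "carry_out", "arguments": {"motion": [{"turn": [0,0,0],"travel": [0,0,0],"grip": -0.3},{"turn": [0,0,0],"travel": [0,0,0],"grip": -0.5},{"turn": [0,0,0],"travel": [0,0,0],"grip": -0.8},{"turn": [0,0,0],"travel": [0,0,0],"grip": -1},{"turn": [0,0,0],"travel": [0,0,0],"grip": -1},{"turn": [0,0,0],"travel": [0,0,0],"grip": -1},{"turn": [0,0,0],"travel": [0,0,-0.01],"grip": -1},{"turn": [0,0,0],"travel": [0,0,-0.02],"grip": -1},{"turn": [0,0,0],"travel": [0,0,-0.03],"grip": -1},{"turn": [0,0,0],"travel": [0,0,-0.03],"grip": -1},{"turn": [0,0,0],"travel": [0,0,-0.03],"grip": -1},{"turn": [0,0,0],"travel": [0.02,0,-0.02],"grip": -1}]}}

```text
t: 24.8
tool_pos: [547.5, -387.4, 134.9]
tool_rot: [0.641, 0.666, 0.264, -0.277]
wrist_force: [-0.4, -0.3, -1.0]
width: 85.2
gripper_force: 0.0
```

>>> {"name": "carry_out", "arguments": {"motion": [{"turn": [0,0,0],"travel": [0.02,0,-0.02],"grip": -1},{"turn": [0,0,0],"travel": [0.02,0,-0.02],"grip": -1},{"turn": [0,0,0],"travel": [0,0,0],"grip": -1},{"turn": [0,0,0],"travel": [0,0,0],"grip": -1}]}}

```text
t: 25.13
tool_pos: [549.8, -384.6, 194.6]
tool_rot: [0.639, 0.668, 0.265, -0.274]
wrist_force: [0.3, -0.5, -0.4]
width: 85.4
gripper_force: 0.0
```

```bash
python3 - <<'E'
from h import *
print(env.get_state()['wrist_force'],env.get_state()['width'])
w=eyes.capture('wrist'); np.save('w6.npy',w,allow_pickle=True)
t=eyes.capture('top'); np.save('t6.npy',t,allow_pickle=True)
# dark cells as a rectangle: pose at z=46
for n,p,c in (('wrist',w,None),('top',t,(445,235))):
    f=4; im=cv2.resize(p['color'],None,fx=f,fy=f,interpolation=cv2.INTER_CUBIC).astype(int)
    d=(im.max(2)<60).astype(np.uint8)
    if c: k=np.zeros_like(d); k[(c[1]-25)*f:(c[1]+25)*f,(c[0]-45)*f:(c[0]+45)*f]=1; d*=k
    d=cv2.morphologyEx(d,cv2.MORPH_CLOSE,np.ones((25,25)))
    for r in sorted(cv2.findContours(d,0,2)[0],key=cv2.contourArea)[::-1][:4]:
        B=(cv2.boxPoints(cv2.minAreaRect(r))+.5)/f-.5
        C=np.array([at(p,u,46)[:2] for u in B]); e=sorted([C[1]-C[0],C[2]-C[1]],key=np.linalg.norm)
        print(n,B.mean(0).round(),C.mean(0).round(1),[np.linalg.norm(v).round(1) for v in e],np.degrees(np.arctan2(e[1][1],e[1][0])).round(1))
print([(b['position'],b['score']) for b in nets.boxes_of(t,'panel')])
E
```

```text
[ 0.2790299  -0.47009914 -0.41495547] 85.4044948308928
wrist [320. 393.] [ 553.7 -386.7] [np.float64(115.9), np.float64(469.2)] 2.5
wrist [313. 245.] [ 544.7 -275.9] [np.float64(46.5), np.float64(128.0)] 93.2
wrist [540.  13.] [783.6  16.4] [np.float64(47.4), np.float64(81.5)] 1.5
wrist [588.   2.] [839.9  36.6] [np.float64(9.2), np.float64(11.3)] 1.3
top [452. 230.] [ 552.3 -284.2] [np.float64(53.5), np.float64(142.1)] -88.2
top [409. 236.] [ 538.  -185.7] [np.float64(2.3), np.float64(24.4)] 179.0
top [444. 249.] [ 507.9 -263.9] [np.float64(2.9), np.float64(4.6)] -90.2
[([0.2272, 0.3808], 0.87), ([0.7017, 0.4821], 0.79), ([0.2255, 0.6967], 0.69)]
```

```bash
python3 -c "
from h import *
print(workorder.job_done())"
```

```text
the job is handed in; nothing more can be done
None
```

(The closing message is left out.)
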